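# Bring the pens round on the desk organiser

## Robot

A 6-joint arm with a two-finger parallel gripper is mounted at the origin on the work surface. World frame = base frame: x ahead of the robot, y to its left, z up, the work surface at z = 0. Lengths are in m, angles in rad, forces in N, time in s.
With the tool pointing down it reaches from about 0.375 to 0.975 m from the base axis. Payload 3.8 kg.
Tool frame: the origin (TCP) lies at the very end of the fingers, on their centre line; the grasp point (between the pads) lies manip.grip_depth behind it (manip.grip_depth is the distance from the TCP to the grasp point, in m); z points along the fingers, y is the line along which they close (so a half turn about z gives the same grasp; the last joint's range is limited). The gripper opens to 85 mm and grips with 20 to 120 N. Pads are 22 mm wide; open, the fingers measure 114 mm over their backs; the gripper's body (76 mm by 85 mm) begins 54 mm behind the grasp point. The pads swing forward as they close: fully open they stand 13 mm farther back than shut.
Start: joints at [1.198, 0.264, 1.604, -0, 1.274, -0.037], TCP at [0.222, 0.637, 0.231] pointing down, gripper open.
Joint ranges: [-2.63, 2.63], [-0.94, 2.18], [0.31, 2.57], [-1.31, 4.45], [0, 2.66], [-2.55, 2.55]. Speed limits (rad/s): [2.57, 2.57, 3.14, 3.14, 3.14, 3.14].

## Interface

Orientations are given as a unit quaternion [w, x, y, z].
In Python, from station import manip gives the robot as it stands.
- The arm moves only by the tool arm_command, never from a script. Its argument "steps" is text: rows parted by semicolons, each of 7 numbers parted by spaces: the opening, from 0 (shut) to 1 (fully open), then the shift along the tool's x, y, z in cm, then the turn, a rotation vector about the tool's x, y, z in rad. In form: gripper dx dy dz rx ry rz; .... A call has 1 to 12 rows; each row is the pose to reach, as a shift and turn from the pose commanded when the call began, along the tool's axes at that moment; what a row does not reach only later rows make up. A row lasts 1/12 s, in which the tool goes at most 41.7 mm and 7.16 degrees, less where a joint would pass 70% of its speed; a pose out of reach is approached as far as the arm can. A call with a gripper value outside its range is refused whole. The fingers move at their own pace and stop on an object; "force" is the grip in N (left out, the last holds). Time passes only in rows, so rows that repeat a pose let the fingers close. It gives the time, the measured TCP pose, the force, the opening and the grip force at its end, in the units of the state.
- manip.observe(): the state, without advancing time (a new reading comes with each control period).
- manip.snapshot(name): name is "side" or "top" or "wrist"; returns a dict with "image" (480x640x3 uint8, red, green, blue), "vfov" (degrees; the focal length in pixels is half the picture's height over the tangent of half this angle, whatever the lens; pixels are square), "cx", "cy" (the principal point, pixels), "R" (3x3) and "t" (3): a world point X has camera coordinates R X + t; the wrist camera has in their place "hand_eye" (4x4, takes a point from camera to tool coordinates, whose origin is the TCP and whose axes are the flange's). Camera axes: x right, y down, z forward; pixel columns grow to the right and rows downward; lengths in m; the calibration is good to about 2 mm. A picture is of the moment at which its call begins: read the wrist's pose just before it. There is no depth.
- manip.job_done(): hands the job in; it is judged then, once.
Trained networks look in the newest picture that a camera, given by its name, has taken for a name from the list of things; names that differ only in an ending like _2 or _b are one class to them, and where a whole thing is asked for, a point or a joint stands for the part that bears it (a point fixed in the world has none). Each returns a list of dicts, best first, with "p" (0 to 1); they miss things now and then, are a little off and sometimes report something else, mostly with a low value. They report only what shows in the picture. A call takes as long as a camera call.
- manip.search_frame(target, camera): "position" ([x, y, z] in m, in world coordinates, good to about 4 mm: the middle of the surface that is visible of it).
The state is a dict: "clock": time; "joint_positions": joint angles; "dq": joint speeds; "effort": joint torques, N m; "tool_pos": TCP position; "tool_rot": TCP orientation; "force": force on the tool from outside, world axes, zero at the start; "wrist_torque": the same for the moment, N m; "opening": opening from 0.0 (shut) to 1.0 (fully open); "grip_force": force on a finger pad.
Only numpy, scipy, OpenCV 4.12 (cv2) and the standard library are available. Lean on these libraries where they do the work, as an engineer would, in place of code of your own. Each camera call takes 0.05 s, during which the arm holds its last target. There are 200 camera calls.

## Task

Turn the round desk organiser that carries the pen pot until its upright wooden peg, the handle, stands in line with the wooden tongue that sticks out of its base and the platter clicks home there, so that the pens face the chair. Let go of it, and leave the matching turntable with the cactus as it is.

Things in the scene. Friction and masses are not known exactly. Their poses are not given: they have to be found in the camera images.
- organiser (a joint): turn (rad) of the organiser's platter, growing anticlockwise seen from above; 0 = peg in line with the base's tongue. Starts at -1.6 to -0.7, so turn it anticlockwise; range -1.9 to 1.2. Its one click stop is at 0: a sprung roller centres it from within about 0.12 rad and takes 2 to 3 N at the peg to turn into or out of. Elsewhere light friction (1 N at the peg) holds it where it is left
- organiser_grip (a point): on the axis of the organiser's upright round wooden peg (16 mm across, top 152 mm above the desk), 130 mm above the desk. It turns with the platter, 88 mm from its axis. Low trays beside it reach 72 mm; across the axis from it a grey pen pot (68 mm across) reaches 128 mm, its four pens 185 mm above the desk
- organiser_axis (a point): centre of the organiser's white platter (220 mm across) on its upright turning axis, at its top, 36 mm above the desk. Axes are those of the fixed wooden base (236 mm across): its one tongue, 30 mm wide, sticks out along -x to 165 mm from the axis, roughly towards the robot
- plant_stand_grip (a point): the same point on the peg of the other turntable (same platter, base, tongue and peg, but with a cactus in a clay pot and no pens): not to be turned

How it is judged:
At the end, for the whole second after the job is handed in: The organiser's platter is at rest at its click stop, the peg within 0.175 rad (10 degrees) of the tongue; the peg of the cactus turntable is within 20 mm of where it was (value of joint organiser between -0.175 and 0.175 rad and velocity of joint organiser between -0.1 and 0.1 rad/s and distance of plant_stand_grip from where it was at the start of the episode below 0.02 m); the robot touches nothing.
It fails at once if the cactus turntable is turned (its peg moves more than 20 mm) (distance of plant_stand_grip from where it was at the start of the episode above 0.02 m).
It also fails if it takes over 32 s, if anything falls off the work surface, if the arm or the gripper's body presses on something with over 40 N, if the wrist force passes 120 N, or if a joint passes its speed limit or range.

## Working session

There is one attempt and no reset: what is moved stays moved. The work goes in short steps, Python scripts to look and compute and a tool call to move; the robot and the scene stay as the last step left them, time stands still between calls to the robot, and variables do not carry over. Pictures are saved under pics/ and viewed, at most 10 in all, crops included, and the job is handed in when it is done.

Besides the shell and the picture viewer there is one more tool, called after "Request:" in YAML: its name, and indented under it one key for each argument. arm_command: Moves the arm, as the interface text tells. Its arguments: {"type":"object","properties":{"steps":{"type":"string"},"force":{"type":"number"}},"required":["steps"]}

```bash
mkdir -p pics
python3 - <<'E'
from station import manip
import cv2,numpy as np
print(manip.grip_depth)
s=manip.observe();print(s['clock'],s['tool_pos'],s['tool_rot'])
for c in("top","side"):
    d=manip.snapshot(c);cv2.imwrite(f'pics/{c}0.png',d['image'][:,:,::-1])
    print(c,d['vfov'],d['cx'],d['cy'],d['R'],d['t'])
    for n in("organiser_grip","organiser_axis","plant_stand_grip","organiser"):
        print(n,[(np.round(r['position'],3),round(r['p'],2)) for r in manip.search_frame(n,c)])
E
```

```text
0.0187
0.0 [0.22213693 0.63662659 0.22995895] [-2.45275960e-04  1.67108168e-01  9.85937939e-01 -1.08627773e-03]
top 51.542554628447945 315.6257374207009 241.9231169057786 [[-0.01264742 -0.9999184  -0.00179833]
 [-0.97535084  0.01273287 -0.22029211]
 [ 0.22029704 -0.00103212 -0.97543229]] [-0.01346527  0.53539003  0.89033274]
organiser_grip [(array([0.56 , 0.204, 0.032]), 0.59)]
organiser_axis [(array([0.554, 0.205, 0.037]), 0.58)]
plant_stand_grip [(array([ 0.593, -0.208,  0.036]), 0.81)]
organiser [(array([0.559, 0.207, 0.034]), 0.9)]
side 56.00122722495286 327.299999267928 248.09663682034898 [[ 0.93964485 -0.34210724  0.00549401]
 [-0.20629729 -0.57928819 -0.7885852 ]
 [ 0.27296332  0.73985662 -0.61490097]] [-0.50168002  0.20169688  0.59912442]
organiser_grip [(array([0.563, 0.156, 0.052]), 0.89)]
organiser_axis [(array([0.555, 0.154, 0.035]), 0.66)]
plant_stand_grip [(array([ 0.591, -0.238,  0.038]), 0.64)]
organiser [(array([0.559, 0.156, 0.051]), 0.63)]
```

View pics/top0.png

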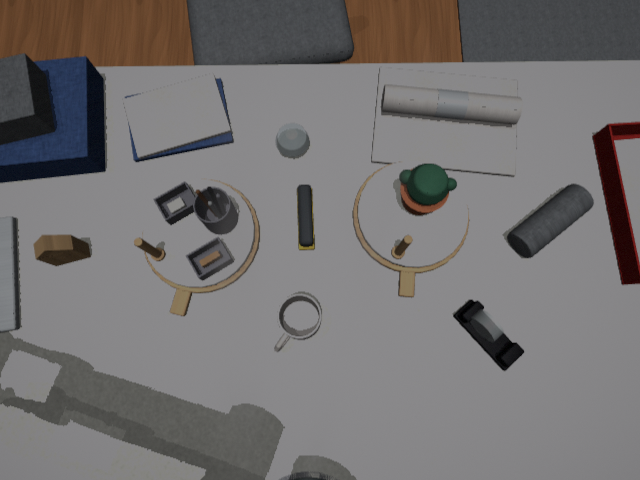

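View pics/side0.png

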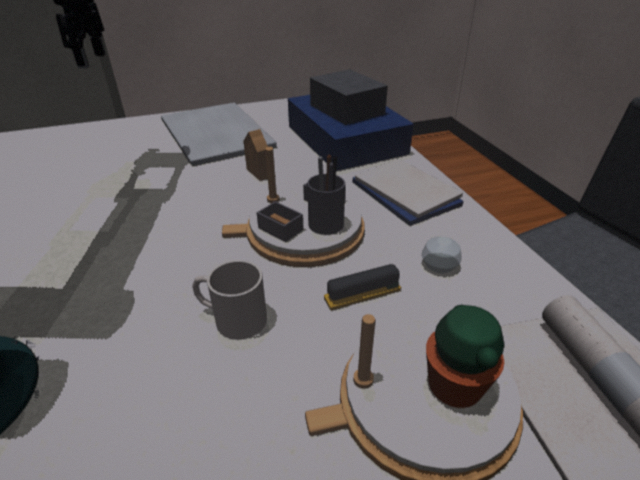

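The top view shows the organiser on the left: platter centre near (201,235), tongue near (181,301), peg base (160,257) and peg top (141,241). The cactus turntable is on the right, with its peg at (403,245). The side view agrees. Next I'll triangulate these points.

```bash
cat > h.py <<'E'
from station import manip
import cv2,numpy as np
def onplane(d,u,v,z):
    f=240/np.tan(np.radians(d['vfov'])/2)
    r=d['R'].T@np.array([(u-d['cx'])/f,(v-d['cy'])/f,1]);c=-d['R'].T@d['t']
    return c+r*(z-c[2])/r[2]
E
python3 - <<'E'
from h import *
d=manip.snapshot("top")
im=d['image'];hsv=cv2.cvtColor(im,cv2.COLOR_RGB2HSV)
m=cv2.inRange(hsv,(8,70,80),(25,255,255));m[:165]=0;m[325:]=0;m[:,:105]=0;m[:,270:]=0
big=cv2.resize(im[160:330,100:280],None,fx=4,fy=4,interpolation=cv2.INTER_CUBIC)
mb=cv2.resize(m[160:330,100:280],None,fx=4,fy=4,interpolation=cv2.INTER_NEAREST)
cv2.imwrite('pics/crop.png',cv2.resize(big[:,:,::-1],(720,600)) if False else big[:600,:,::-1])
for n,(u,v,z) in dict(pegtop=(141,241,.152),pegbase=(160,257,.038),tongue=(180,307,.02),L=(143,235,.036),R=(259,235,.036),T=(201,180,.036),B=(201,290,.03)).items(): print(n,onplane(d,u,v,z).round(3))
d=manip.snapshot("side")
for n,(u,v,z) in dict(pegtop=(269,150,.152),pegbase=(274,197,.038),tongue=(224,230,.02),c=(306,222,.036)).items(): print(n,onplane(d,u,v,z).round(3))
E
```

```text
pegtop [0.52  0.281 0.152]
pegbase [0.514 0.282 0.038]
tongue [0.418 0.244 0.02 ]
L [0.559 0.319 0.036]
R [0.556 0.091 0.036]
T [0.672 0.209 0.036]
B [0.45  0.202 0.03 ]
pegtop [0.517 0.277 0.152]
pegbase [0.523 0.293 0.038]
tongue [0.407 0.236 0.02 ]
c [0.558 0.187 0.036]
```

View pics/crop.png

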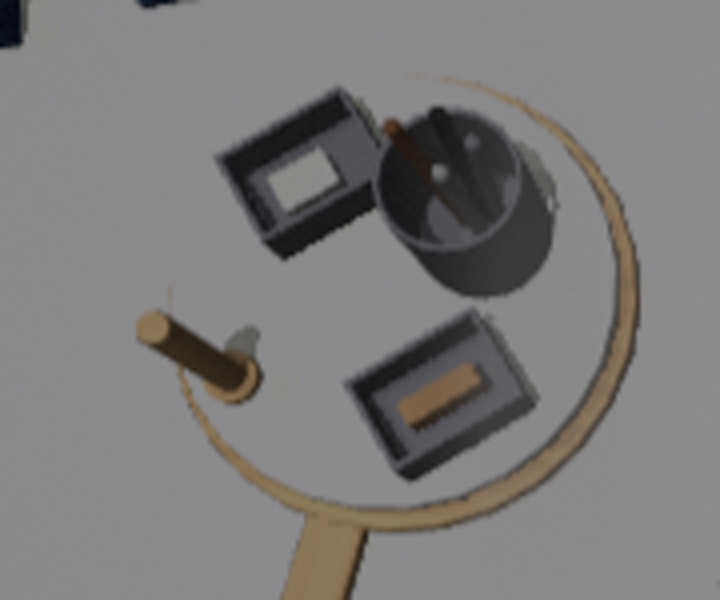

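The crop puts the peg top at full-image (138,242). That gives peg ≈ (0.516, 0.284), axis ≈ (0.56, 0.206) and tongue direction ≈ 166°, so the turn is about +0.82 rad. I'll move above the peg with the fingers set to close tangentially.

Request:
arm_command:
  steps: "1 -39.5 -23.6 0 0 0 0.74;1 -39.5 -23.6 0 0 0 0.74;1 -39.5 -23.6 0 0 0 0.74;1 -39.5 -23.6 0 0 0 0.74;1 -39.5 -23.6 0 0 0 0.74;1 -39.5 -23.6 0 0 0 0.74;1 -39.5 -23.6 0 0 0 0.74;1 -39.5 -23.6 0 0 0 0.74;1 -39.5 -23.6 0 0 0 0.74;1 -39.5 -23.6 0 0 0 0.74;1 -39.5 -23.6 0 0 0 0.74;1 -39.5 -23.6 0 0 0 0.74"
  force: 30

```text
clock: 1.6
tool_pos: [0.5219, 0.2788, 0.2316]
tool_rot: [0.002, 0.515, 0.857, -0.0]
force: [0.1, 0.3, 0.0]
opening: 1.002
grip_force: 0.0
```

Request:
arm_command:
  steps: "1 0 0 0 0 0 0;1 0 0 0 0 0 0;1 0 0 0 0 0 0;1 0 0 0 0 0 0"

```text
clock: 1.93
tool_pos: [0.5166, 0.2856, 0.2313]
tool_rot: [-0.0, 0.511, 0.859, 0.0]
force: [-0.7, 0.7, 0.9]
opening: 0.999
grip_force: 0.0
```

Run:
```python
from h import *
s=manip.observe();print(s['clock'],s['tool_pos'],s['tool_rot'])
d=manip.snapshot("wrist");cv2.imwrite('pics/w1.png',d['image'][:,:,::-1])
print(d['vfov'],d['cx'],d['cy'],d['hand_eye'])
for n in("organiser_grip","organiser_axis"):
    print(n,[(np.round(r['position'],3),round(r['p'],2)) for r in manip.search_frame(n,"wrist")])
```

```text
1.9333 [0.51663111 0.28561696 0.23129058] [-1.92232283e-04  5.11470817e-01  8.59300625e-01  4.62935090e-05]
65.29627426328993 319.95301132333043 233.01992929319528 [[ 4.89637422e-04 -9.51376636e-01 -3.08029637e-01  7.98435043e-02]
 [ 9.99999631e-01  6.83248921e-04 -5.20696061e-04 -6.28690928e-04]
 [ 7.05838984e-04 -3.08029269e-01  9.51376619e-01 -1.42337640e-01]
 [ 0.00000000e+00  0.00000000e+00  0.00000000e+00  1.00000000e+00]]
organiser_grip [(array([0.562, 0.214, 0.037]), 0.71)]
organiser_axis [(array([0.556, 0.223, 0.034]), 0.82)]
```

View pics/w1.png

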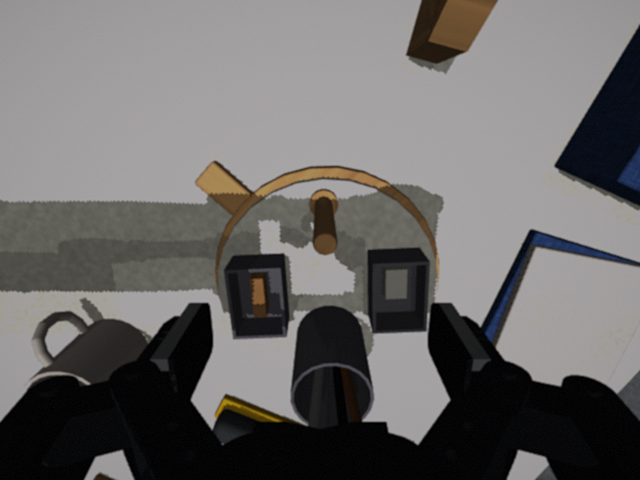

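The wrist view shows the peg top at (325,242), its base at (323,202), the tongue's end near (206,172) and the pen pot at (332,350).

```bash
cat >> h.py <<'E'
from scipy.spatial.transform import Rotation as Ro
def wrist(d,s,u,v,z):
    q=np.array(s['tool_rot']);T=np.eye(4);T[:3,:3]=Ro.from_quat(q[[1,2,3,0]]).as_matrix();T[:3,3]=s['tool_pos']
    C=T@d['hand_eye'];R=C[:3,:3].T
    return onplane(dict(d,R=R,t=-R@C[:3,3]),u,v,z)
E
python3 - <<'E'
from h import *
s=manip.observe();d=manip.snapshot("wrist")
g={}
for n,(u,v,z) in dict(top=(325,242,.152),base=(323,202,.038),tongue=(206,174,.02),tcorn1=(196,183,.02),tcorn2=(216,162,.02),L=(217,262,.025),R=(438,262,.025)).items():
    g[n]=wrist(d,s,u,v,z);print(n,g[n].round(4))
R=Ro.from_quat(np.array(s['tool_rot'])[[1,2,3,0]]).as_matrix();print(R.round(3))
A=np.array([.56,.206]);p=g['top'][:2]-A;t=g['tongue'][:2]-A
print(np.hypot(*p),np.hypot(*t),np.degrees(np.arctan2(p[1],p[0])),np.degrees(np.arctan2(t[1],t[0])))
print(R.T@(g['top']-s['tool_pos']))
E
```

```text
top [0.5179 0.2885 0.152 ]
base [0.518  0.2874 0.038 ]
tongue [0.4101 0.2547 0.02  ]
tcorn1 [0.4051 0.2423 0.02  ]
tcorn2 [0.4139 0.2696 0.02  ]
L [0.4556 0.1799 0.025 ]
R [0.6505 0.2858 0.025 ]
[[-0.477  0.879 -0.   ]
 [ 0.879  0.477  0.   ]
 [ 0.     0.    -1.   ]]
0.0926438948451796 0.15763484382764079 117.02439038418892 161.9916086881316
[0.00215702 0.00241681 0.07933509]
```

Request:
arm_command:
  steps: "1 0.2 0.2 3 0 0 0;1 0.2 0.2 6 0 0 0;1 0.2 0.2 9 0 0 0;1 0.2 0.2 12 0 0 0;1 0.2 0.2 12 0 0 0;0 0.2 0.2 12 0 0 0;0 0.2 0.2 12 0 0 0;0 0.2 0.2 12 0 0 0;0 0.2 0.2 12 0 0 0;0 0.2 0.2 12 0 0 0;0 0.2 0.2 12 0 0 0;0 0.2 0.2 12 0 0 0"
  force: 30

```text
clock: 3.13
tool_pos: [0.5194, 0.2875, 0.1131]
tool_rot: [0.001, 0.512, 0.859, 0.001]
force: [-0.8, 0.5, 6.6]
opening: 0.18
grip_force: 29.2
```

Request:
arm_command:
  steps: "0 0 0 0 0 0 0;0 0 0 0 0 0 0;0 0 0 0 0 0 0"

```text
clock: 3.38
tool_pos: [0.5193, 0.2875, 0.113]
tool_rot: [0.001, 0.512, 0.859, 0.001]
force: [-1.0, -1.0, 6.2]
opening: 0.175
grip_force: 29.3
```

The peg is gripped: the opening reads about 15 mm. Now I'll carry it round the arc.

Request:
arm_command:
  steps: "0 -0.02 -0.62 0 0 0 -0.07;0 -0.09 -1.23 0 0 0 -0.14;0 -0.19 -1.83 0 0 0 -0.21;0 -0.34 -2.43 0 0 0 -0.28;0 -0.53 -3.02 0 0 0 -0.35;0 -0.76 -3.59 0 0 0 -0.42;0 -1.04 -4.14 0 0 0 -0.49;0 -1.34 -4.67 0 0 0 -0.56;0 -1.69 -5.18 0 0 0 -0.63;0 -2.07 -5.67 0 0 0 -0.7;0 -2.42 -6.06 0 0 0 -0.76;0 -2.42 -6.06 0 0 0 -0.76"

```text
clock: 4.38
tool_pos: [0.4796, 0.2356, 0.113]
tool_rot: [0.003, 0.156, 0.988, 0.0]
force: [5.2, -3.5, 1.9]
opening: 0.176
grip_force: 29.6
```

Run:
```python
from h import *
s=manip.observe();print(s['clock'],s['tool_pos'],s['force'],s['opening'],s['grip_force'])
d=manip.snapshot("top");cv2.imwrite('pics/t2.png',cv2.resize(d['image'][160:340,100:300,::-1],None,fx=3,fy=3))
d=manip.snapshot("wrist");cv2.imwrite('pics/w2.png',d['image'][:,:,::-1])
```

```text
4.3833 [0.47956184 0.23560999 0.11303353] [ 5.18645143 -3.484635    1.94621029] 0.1756645447912587 29.60379034280777
```

View pics/w2.png

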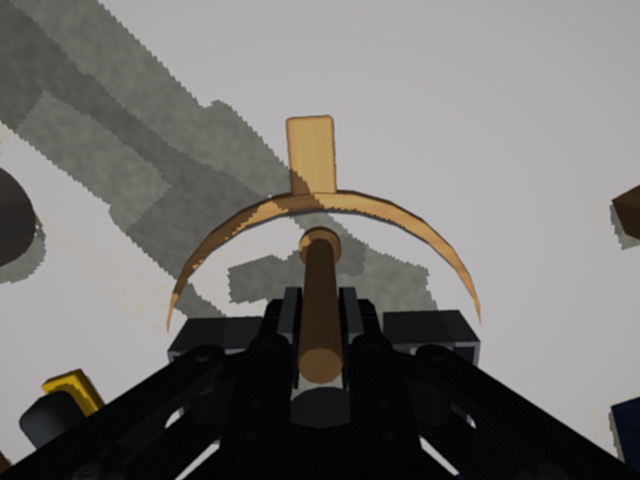

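The peg base is at (320,247) and the tongue runs from root (314,193) to tip (311,118), so it is nearly aligned. I'll compute what remains.

Run:
```python
from h import *
s=manip.observe();d=manip.snapshot("wrist")
a=wrist(d,s,311,118,.02);r=wrist(d,s,314.5,193,.02);p=wrist(d,s,320,247,.04)
print(a,r,p)
ang=lambda v:np.degrees(np.arctan2(v[1],v[0]))
t=(a-r);print('tongue',ang(t))
A=a-.165*np.r_[t[:2],0]/np.hypot(*t[:2]);print('axis',A,'peg',ang(p-A))
for A in ([.559,.208,0],[.5586,.2094,0]): print(ang(a-A),ang(p-A))
print(ang(Ro.from_quat(np.array(s['tool_rot'])[[1,2,3,0]]).as_matrix()[:,0]))
```

```text
[0.40576192 0.25464221 0.02      ] [0.44982685 0.24224343 0.02      ] [0.47874199 0.23646467 0.04      ]
tongue 164.284711780002
axis [0.56459414 0.20995076 0.02      ] peg 162.83762434077988
163.07093477860172 160.4722093875745
163.5105084449439 161.27797207531415
161.89073461657068
```

About 2° remains, which is inside the click stop's capture range. I'll nudge it, open, and retreat upward.

Request:
arm_command:
  steps: "0 0 -0.3 0 0 0 -0.035;0 0 -0.3 0 0 0 -0.035;0 0 -0.3 0 0 0 -0.035;1 0 -0.3 0 0 0 -0.035;1 0 -0.3 0 0 0 -0.035;1 0 -0.3 0 0 0 -0.035;1 0 -0.3 0 0 0 -0.035;1 0 -0.3 0 0 0 -0.035;1 0 -0.3 -2 0 0 -0.035;1 0 -0.3 -5 0 0 -0.035;1 0 -0.3 -8 0 0 -0.035;1 0 -0.3 -12 0 0 -0.035"

```text
clock: 5.53
tool_pos: [0.4736, 0.2334, 0.2298]
tool_rot: [-0.002, 0.14, 0.99, -0.001]
force: [0.4, -0.0, 0.2]
opening: 0.999
grip_force: 0.0
```

Request:
arm_command:
  steps: "1 0 0 0 0 0 0;1 0 0 0 0 0 0;1 0 0 0 0 0 0"

```text
clock: 5.78
tool_pos: [0.4754, 0.2342, 0.2312]
tool_rot: [0.0, 0.14, 0.99, 0.0]
force: [-0.5, -1.1, -0.1]
opening: 1.002
grip_force: 0.0
```

Run:
```python
from h import *
s=manip.observe();print(s['clock'],s['tool_pos'],s['force'],s['opening'],s['grip_force'])
d=manip.snapshot("wrist");cv2.imwrite('pics/w3.png',d['image'][:,:,::-1])
```

```text
5.7833 [0.4754401  0.23415392 0.2312339 ] [-0.4736764  -1.12174964 -0.05250434] 1.0017071110420133 0.0
```

View pics/w3.png

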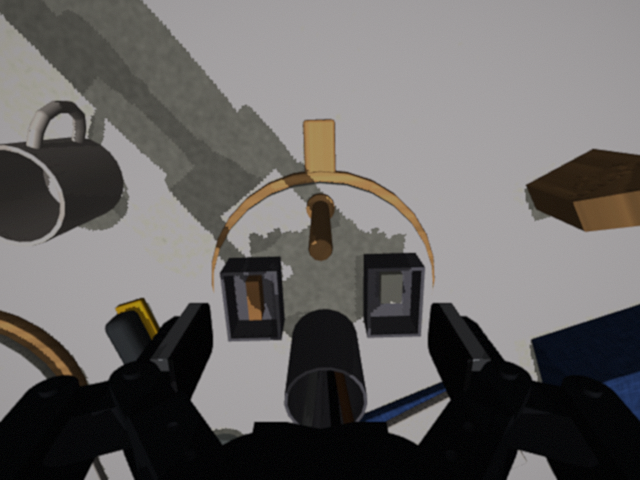

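The peg (base at (320,205)) lines up with the tongue (x ≈ 320), and the gripper is clear above it. Handing in.

```bash
python3 -c "
from station import manip
print(manip.job_done())"
```

```text
the job is handed in; nothing more can be done
None
```

I turned the organiser until its peg lined up with the tongue, let go and lifted the gripper clear without going near the cactus turntable, then handed the job in at about 6 s; the last wrist picture shows the peg in line, but the hand-in gave no verdict.

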